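Sweep the loose screw caps into the tray

ROBOT

A 6-joint arm with a two-finger parallel gripper is mounted at the origin on a cart in front of the work surface, level with it; the furniture and walls round the work are solid. World frame = base frame: x ahead of the robot, y to its left, z up, the work surface at z = 0. Lengths are in mm, angles in rad, forces in N, time in s.
With the tool pointing down it reaches from about 325 to 850 mm from the base axis. Payload 4.4 kg.
Tool frame: the origin (TCP) lies between the finger pads; the fingertips stand env.finger_overhang ahead of it and the grasp point (between the pads) lies 8 mm behind it (env.finger_overhang is the distance from the TCP to the fingertips, in mm); z points along the fingers, y is the line along which they close (so a half turn about z gives the same grasp; the last joint's range is limited). The gripper opens to 94 mm and grips with 3 to 60 N. Pads are 16 mm wide; open, the fingers measure 119 mm over their backs; the gripper's body (75 mm by 177 mm) begins 78 mm behind the grasp point.
Start: joints at [-1.484, 0.207, 1.542, -0, 1.393, -0.15], TCP at [135.437, -558.824, 216.447] pointing down, gripper open.
Joint ranges: [-2.73, 2.73], [-0.86, 2.22], [0.23, 2.46], [-1.11, 4.25], [0.08, 2.63], [-2.82, 2.82]. Speed limits (rad/s): [2.79, 2.79, 3.14, 3.14, 3.14, 3.14].

INTERFACE

Orientations are given as a 3x3 rotation matrix whose columns are the frame's x, y, z axes.
In Python, from plant import status, optics, env gives the robot as it stands. The module is installed in compiled form; this text tells all that it offers.
- The arm moves only by the shell command python3 -m creep 'ROWS' [OPENING] [FORCE]. ROWS is JSON, a list of rows, each an object of numbers: "x", "y", "z": the shift along the world's x, y, z in units of 40 mm (1.0 is 40 mm); "rx", "ry", "rz": the turn, a rotation vector about the world's x, y, z in units of 8 degrees (1.0 is 8 degrees). A call has 1 to 12 rows; each row shifts and turns the commanded pose from where the row before left it; what a row does not reach is not made up. A row lasts 1/10 s, in which the tool goes at most 50 mm and 8.59 degrees, less where a joint would pass 70% of its speed; a pose out of reach is approached as far as the arm can. A call is refused whole if a number of a shift passes 1 or a number of a turn 1, either way. A call with a gripper value outside its range is refused whole. OPENING is the opening, from 0 (shut) to 1 (fully open), set as the call begins (- or left out, the last holds). The fingers move at their own pace and stop on an object; FORCE is the grip in N (left out, the last holds). Time passes only in rows, so rows that do not move let the fingers close. It gives the time, the measured TCP pose, the force, the opening and the grip force at its end, in the units of the state.
- status.get_obs(): the state, without advancing time (a new reading comes with each control period).
- optics.capture(name): name is "scene" or "top" or "wrist"; returns a dict with "img" (384x512x3 uint8, blue, green, red), "K" (3x3 intrinsics, pixels), "k1" (the pictures are not rectified: a ray, as slopes to the right and down, at radius r is drawn at 1 + k1 r^2 times it, then the intrinsics apply), "world_to_cam" (4x4, takes a point from world to camera coordinates). Camera axes: x right, y up, looking along -z (the intrinsics and any distortion apply to the point x, -y, -z); pixel columns grow to the right and rows downward; lengths in mm; the calibration is good to about 2 mm. A picture is of the moment at which its call begins. There is no depth.
- env.finish_job(): hands the job in; it is judged then, once.
The state is a dict: "clock": time; "joints": joint angles; "joint_vel": joint speeds; "joint_efforts": joint torques, N m; "eef_pos": TCP position; "eef_rot": TCP orientation; "wrist_force": force on the tool from outside, world axes, zero at the start; "moment": the same for the moment, N m; "finger_gap": opening from 0.0 (shut) to 1.0 (fully open); "gripper_force": force on a finger pad.
Only numpy, scipy, OpenCV 4.12 (cv2) and the standard library are available. Lean on these libraries where they do the work, as an engineer would, in place of code of your own. Each camera call takes 0.05 s, during which the arm holds its last target. There are 200 camera calls.

TASK

Clear the bench: with the closed fingers, sweep the three loose screw caps along the bench top, through the open side of the metal tray, until each lies wholly inside it, flat on its floor. Only push them: do not lift a cap off the surface or turn it over. Leave the small white bottle, the tube clamp and the timer standing where they are.

Things in the scene. Friction and masses are not known exactly. Their poses are not given: they have to be found in the camera images.
- sweep_tray: low metal tray fixed to the bench, 240 mm (x) by 160 mm (y). Origin: centre of its underside, z up. Walls 4 mm thick, 38 mm high at x = -120, x = +120 and y = +80 mm. The side y = -80 mm is the open mouth, 232 mm wide, facing the robot's right to 15 degrees; there the floor slopes up from 0 mm at y = -80 to 2 mm at y = -60 mm, then is level; things slide in along its +y
- cap_0: one of three identical plain off-white ribbed screw caps lying loose on the bench, flat end up, open end down: a disc 44 mm across and 23 mm high, 14 g, it slides. Origin: centre of its underside, z up. It starts out in front of the tray's mouth
- cap_1: one of three identical plain off-white ribbed screw caps lying loose on the bench, flat end up, open end down: a disc 44 mm across and 23 mm high, 14 g, it slides. Origin: centre of its underside, z up. It starts out in front of the tray's mouth
- cap_2: one of three identical plain off-white ribbed screw caps lying loose on the bench, flat end up, open end down: a disc 44 mm across and 23 mm high, 14 g, it slides. Origin: centre of its underside, z up. It starts out in front of the tray's mouth
- vial: bystander: small white bottle, 25 mm across and 54 mm high, standing loose on the bench; it swaps places with the tube clamp. Origin: centre of its underside, z up
- clamp: bystander: black tube clamp with a thumb-screw on top, frame 31 mm (x) by 19 mm (y), 38 mm high, standing loose on the bench. Origin: centre of its underside, z up
- timer: bystander: flat timer with three keys, 60 mm (x) by 66 mm (y), 25 mm high, lying loose on the bench beyond the caps. Origin: centre of its underside, z up

How it is judged (in metres and radians):
At the end, for the whole second after the job is handed in: All three caps lie at rest inside the tray, between its walls and past its open edge (centre at least 18 mm in from the lip), flat on the tray floor (origin under 8 mm above the bench, tilt under 0.15 rad); the small bottle, the clamp and the timer are upright and within 20 mm of where they stood (y of cap_0 in the frame of sweep_tray between -0.062 and 0.08 m and x of cap_0 in the frame of sweep_tray between -0.118 and 0.118 m and height (world z) of each of cap_0, cap_1, cap_2 below 0.008 m and angle between each of cap_0, cap_1, cap_2's own z axis and vertical below 0.15 rad and linear speed of each of cap_0, cap_1, cap_2 below 0.01 m/s and y of cap_1 in the frame of sweep_tray between -0.062 and 0.08 m and x of cap_1 in the frame of sweep_tray between -0.118 and 0.118 m and y of cap_2 in the frame of sweep_tray between -0.062 and 0.08 m and x of cap_2 in the frame of sweep_tray between -0.118 and 0.118 m and distance of each of vial, clamp, timer from where it was at the start of the episode below 0.02 m and angle between each of vial, clamp, timer's own z axis and vertical below 0.2 rad); the robot touches nothing.
It fails at once if a cap is lifted off the surface (its underside more than 20 mm up) or turned over (height (world z) of any of cap_0, cap_1, cap_2 above 0.02 m or angle between any of cap_0, cap_1, cap_2's own z axis and vertical above 1 rad).
It fails at once if the small white bottle is pushed more than 20 mm away, lifted or tipped over (distance of vial from where it was at the start of the episode above 0.02 m or angle between vial's own z axis and vertical above 0.5 rad).
It fails at once if the tube clamp is pushed more than 20 mm away, lifted or tipped over (distance of clamp from where it was at the start of the episode above 0.02 m or angle between clamp's own z axis and vertical above 0.5 rad).
It fails at once if the timer is pushed more than 20 mm away, lifted or tipped over (distance of timer from where it was at the start of the episode above 0.02 m or angle between timer's own z axis and vertical above 0.5 rad).
It also fails if it takes over 64 s, if anything falls off the work surface, if the arm or the gripper's body presses on something with over 40 N, if the wrist force passes 120 N, or if a joint passes its speed limit or range.

## Working session

There is one attempt and no reset: what is moved stays moved. The work goes in short steps, Python scripts to look and compute and a shell command to move; the robot and the scene stay as the last step left them, time stands still between calls to the robot, and variables do not carry over. Pictures are saved under pics/ and viewed, at most 10 in all, crops included, and the job is handed in when it is done.

```bash
mkdir -p pics; cat > h.py <<'E'
import numpy as np, cv2
from plant import status, optics, env
def cap(n):
    c=optics.capture(n); return c
def px2w(c,pts,z):
    K=np.array(c["K"]);k1=float(c["k1"]);T=np.array(c["world_to_cam"])
    p=cv2.undistortPoints(np.array(pts,float).reshape(-1,1,2),K,np.array([k1,0,0,0,0])).reshape(-1,2)
    d=np.c_[p[:,0],-p[:,1],-np.ones(len(p))]@T[:3,:3]
    o=-T[:3,:3].T@T[:3,3]
    return o+d*((z-o[2])/d[:,2])[:,None]
E
python3 - <<'E'
from h import *
for n in("scene","top"):
    c=cap(n);cv2.imwrite(f"pics/{n}0.png",c["img"]);T=np.array(c["world_to_cam"]);print(n,-T[:3,:3].T@T[:3,3],c["k1"])
print(env.finger_overhang,status.get_obs())
E
```

```text
scene [ 299.58019093 -603.9564193   715.76897342] -0.13176717999445695
top [ 503.71213867 -128.08534348  888.81046523] -0.06628162682934018
11.0 {'clock': 0.1, 'joints': array([-1.48350518e+00,  2.07333972e-01,  1.54276847e+00,  9.15651000e-06,
        1.39350357e+00, -1.50535932e-01]), 'joint_vel': array([-0.00016849, -0.00149413, -0.00437748, -0.00073013,  0.00179231,
       -0.0002161 ]), 'joint_efforts': array([-3.72999684e-04, -3.71864891e+01, -2.82293236e+01,  7.00018625e-02,
        3.11549264e-02, -4.92600554e-05]), 'eef_pos': array([ 135.37613329, -558.12715881,  215.42757943]), 'eef_rot': array([[ 9.71852598e-01,  2.35589685e-01, -1.66546393e-04],
       [ 2.35589538e-01, -9.71850577e-01,  2.00647604e-03],
       [ 3.10846850e-04, -1.98923554e-03, -9.99997973e-01]]), 'wrist_force': array([-0.67755931, -0.33746936, -1.31713331]), 'moment': array([-0.00363519, -0.00066669, -0.02062625]), 'gripper_force': 0.0, 'finger_gap': 0.9997943774576692}
```

View pics/top0.png

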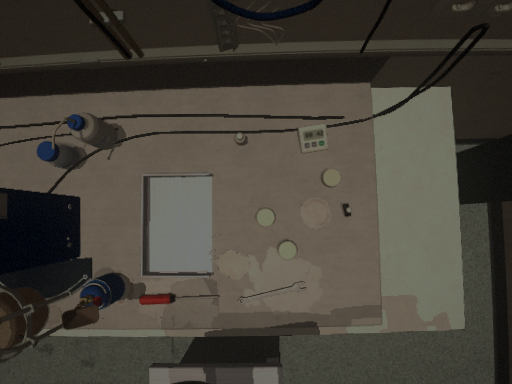

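View pics/scene0.png

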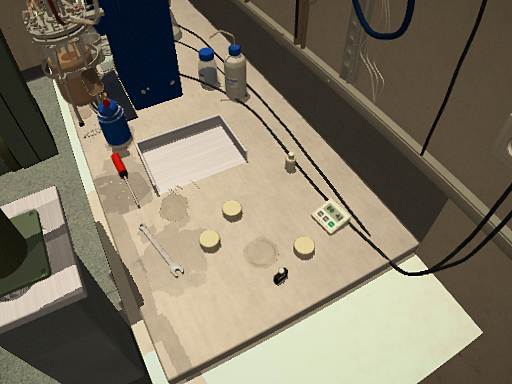

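The top view shows caps at about (265,217), (288,250) and (332,178). The bottle is at (240,138), the clamp at (347,210) and the timer at (313,138). The tray spans (142–212, 174–275) with its mouth on the right at column 212.

```bash
cat > look.py <<'E'
from h import *
def caps(c):
    img=c["img"];hsv=cv2.cvtColor(img,cv2.COLOR_BGR2HSV)
    m=((hsv[...,0]>22)&(hsv[...,0]<45)&(hsv[...,1]>35)&(hsv[...,2]>130)).astype(np.uint8)
    m[:, 370:]=0
    m=cv2.morphologyEx(m,cv2.MORPH_OPEN,np.ones((3,3)))
    n,l,s,ce=cv2.connectedComponentsWithStats(m)
    return [(ce[i].round(1),s[i,4]) for i in range(1,n) if s[i,4]>60]
if __name__=="__main__":
    c=cap("top")
    for p,a in caps(c): print(p,a,px2w(c,[p],23)[0].round(0))
E
python3 - <<'E'
from look import *
c=cap("top")
for p,a in caps(c): print(p,a,px2w(c,[p],23)[0].round(0))
print("caps by eye",px2w(c,[(265,217),(288,250),(332,178)],21).round(0)[:,:2].tolist())
print("vial",px2w(c,[(240,139)],35).round(0),"clamp",px2w(c,[(347,210)],25).round(0))
print("timer corners",px2w(c,[(299,127),(325,124),(328,149),(302,153)],25).round(0)[:,:2].tolist())
print("tray top corners",px2w(c,[(142,174),(212,174),(212,275),(142,275)],38).round(0)[:,:2].tolist())
print("tool",px2w(c,[(238,299),(306,285),(218,296)],5).round(0)[:,:2].tolist())
cv2.imwrite("pics/topz.png",cv2.resize(c["img"][110:310,130:370],None,fx=3,fy=3,interpolation=cv2.INTER_CUBIC))
E
```

```text
caps by eye [[503.0, -129.0], [425.0, -180.0], [590.0, -288.0]]
vial [[686. -75.  35.]] clamp [[ 514. -319.   25.]]
timer corners [[713.0, -215.0], [718.0, -277.0], [658.0, -281.0], [650.0, -220.0]]
tray top corners [[610.0, 157.0], [605.0, -9.0], [374.0, -5.0], [376.0, 158.0]]
tool [[311.0, -60.0], [341.0, -221.0], [319.0, -13.0]]
```

View pics/topz.png

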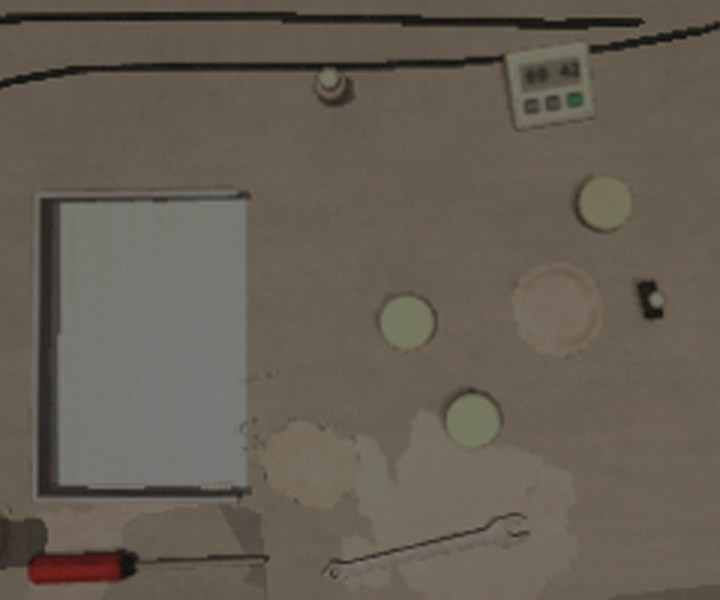

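```bash
python3 -m creep '[{"x":0.95,"y":0.47,"rz":0.8},{"x":0.95,"y":0.47,"rz":0.8},{"x":0.95,"y":0.47,"rz":0.8},{"x":0.95,"y":0.47,"rz":0.8},{"x":0.95,"y":0.47,"rz":0.8},{"x":0.95,"y":0.47,"rz":0.8},{"x":0.95,"y":0.47,"rz":0.8},{"x":0.95,"y":0.47,"rz":0.8},{"x":0.95,"y":0.47,"rz":0.8},{"x":0.95,"y":0.47,"rz":0.8},{"x":0.95,"y":0.47,"rz":0.8},{"x":0.95,"y":0.47,"rz":0.75}]' 0 10; python3 -m creep '[{}]'
python3 - <<'E'
from look import *
c=cap("wrist");cv2.imwrite("pics/w1.png",c["img"]);o=status.get_obs();print(o["eef_pos"],o["eef_rot"].round(3))
E
```

```text
[ 135.39228403 -558.33055391  215.71988525] [[ 0.972  0.236 -0.   ]
 [ 0.236 -0.972  0.001]
 [ 0.    -0.001 -1.   ]]validation failed for argument at $[0]...
validation failed for argument at $[0]...
```

View pics/w1.png

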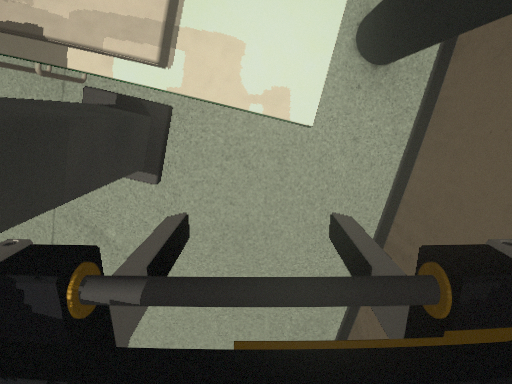

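The wrist view still shows the start pose, with the floor and the bench edge in frame. The move was refused, so I'll retry with every key given in each row.

```bash
python3 -m creep '[{"x":0.95,"y":0.47,"z":0,"rx":0,"ry":0,"rz":0.8},{"x":0.95,"y":0.47,"z":0,"rx":0,"ry":0,"rz":0.8},{"x":0.95,"y":0.47,"z":0,"rx":0,"ry":0,"rz":0.8},{"x":0.95,"y":0.47,"z":0,"rx":0,"ry":0,"rz":0.8},{"x":0.95,"y":0.47,"z":0,"rx":0,"ry":0,"rz":0.8},{"x":0.95,"y":0.47,"z":0,"rx":0,"ry":0,"rz":0.8},{"x":0.95,"y":0.47,"z":0,"rx":0,"ry":0,"rz":0.8},{"x":0.95,"y":0.47,"z":0,"rx":0,"ry":0,"rz":0.8},{"x":0.95,"y":0.47,"z":0,"rx":0,"ry":0,"rz":0.8},{"x":0.95,"y":0.47,"z":0,"rx":0,"ry":0,"rz":0.8},{"x":0.95,"y":0.47,"z":0,"rx":0,"ry":0,"rz":0.8},{"x":0.95,"y":0.47,"z":0,"rx":0,"ry":0,"rz":0.75}]' 0 10
python3 - <<'E'
from look import *
o=status.get_obs();print(o["eef_pos"],o["eef_rot"].round(3),o["finger_gap"])
E
```

```text
clock: 1.4
eef_pos: [592.8, -332.1, 216.1]
eef_rot: [[-0.005, 1.0, -0.001], [1.0, 0.005, 0.0], [0.0, -0.001, -1.0]]
wrist_force: [-0.5, -0.8, -0.1]
finger_gap: 0.019
gripper_force: 0.0
[ 592.76319467 -332.10556241  216.0572884 ] [[-0.005  1.    -0.001]
 [ 1.     0.005  0.   ]
 [ 0.    -0.001 -1.   ]] 0.01903508353295967
```

```bash
python3 - <<'E'
from look import *
for n in("wrist","top"):
    c=cap(n);cv2.imwrite(f"pics/{n}2.png",c["img"])
    T=np.array(c["world_to_cam"]);print(n,-T[:3,:3].T@T[:3,3])
    if n=="wrist": W=c
a=cv2.imread("pics/wrist2.png");b=cv2.imread("pics/top2.png")[80:310,130:400]
b=cv2.resize(b,None,fx=1.1,fy=384/230)[:,:288]
cv2.imwrite("pics/both2.png",np.hstack([a,b]))
E
```

```text
wrist [ 591.3215148  -261.31563081  384.52947979]
top [ 503.71213867 -128.08534348  888.81046523]
```

View pics/both2.png

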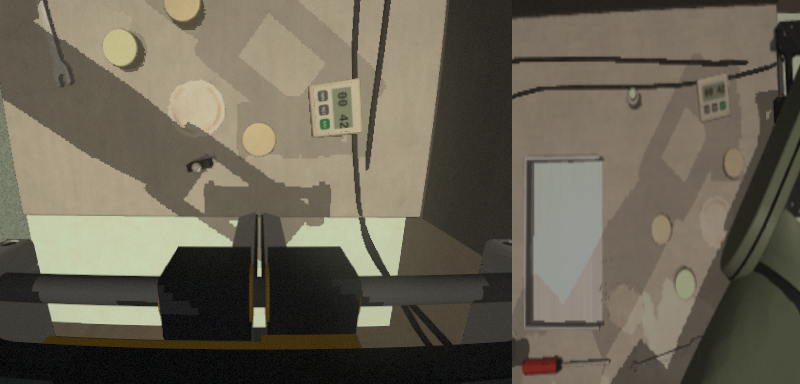

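The wrist view shows the near cap C at (259,139), B at (121,48) and A at the top edge near (183,5). The clamp is at (200,165), the timer at (336,107), and the fingers are centred at column 258.

```bash
python3 - <<'E'
from look import *
c=cap("wrist")
print(px2w(c,[(259,138),(121,46),(200,160)],21).round(1)[:,:2].tolist())
E
```

```text
[[593.9, -283.1], [428.0, -174.1], [518.6, -311.4]]
```

```bash
python3 -m creep '[{"x":0,"y":0,"z":-1,"rx":0,"ry":0,"rz":0},{"x":0,"y":0,"z":-1,"rx":0,"ry":0,"rz":0},{"x":0,"y":0,"z":-1,"rx":0,"ry":0,"rz":0},{"x":0,"y":0,"z":-1,"rx":0,"ry":0,"rz":0},{"x":0,"y":0,"z":-0.6,"rx":0,"ry":0,"rz":0},{"x":0,"y":0,"z":-0.35,"rx":0,"ry":0,"rz":0},{"x":0,"y":0,"z":0,"rx":0,"ry":0,"rz":0}]' 
python3 -m creep '[{"x":0,"y":0.3,"z":0,"rx":0,"ry":0,"rz":0},{"x":0,"y":0.3,"z":0,"rx":0,"ry":0,"rz":0},{"x":-0.03,"y":0.3,"z":0,"rx":0,"ry":0,"rz":0},{"x":-0.03,"y":0.3,"z":0,"rx":0,"ry":0,"rz":0},{"x":-0.03,"y":0.3,"z":0,"rx":0,"ry":0,"rz":0},{"x":-0.03,"y":0.3,"z":0,"rx":0,"ry":0,"rz":0},{"x":0,"y":0,"z":0,"rx":0,"ry":0,"rz":0}]' 
python3 - <<'E'
from look import *
c=cap("wrist");cv2.imwrite("pics/w3.png",c["img"])
E
```

```text
clock: 2.25
eef_pos: [588.9, -332.8, 15.9]
eef_rot: [[0.001, 1.0, -0.004], [1.0, -0.001, 0.003], [0.003, -0.004, -1.0]]
wrist_force: [0.2, -0.0, -0.7]
finger_gap: 0.003
gripper_force: 0.0
clock: 2.95
eef_pos: [586.3, -258.9, 18.3]
eef_rot: [[-0.002, 1.0, -0.001], [1.0, 0.002, 0.001], [0.001, -0.001, -1.0]]
wrist_force: [-0.1, -0.2, -0.8]
finger_gap: 0.006
gripper_force: 0.0
```

View pics/w3.png

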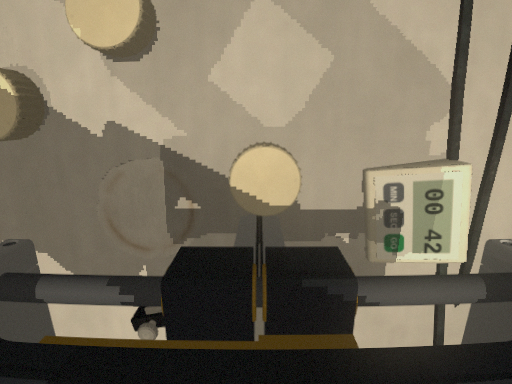

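The wrist view shows cap C at (265,181), touching the fingertips (centred at column 260). A is at (104,10).

```bash
cat > trk.py <<'E'
from h import *
c=cap("wrist");o=status.get_obs();g=cv2.cvtColor(c["img"],cv2.COLOR_BGR2GRAY)
e=o["eef_pos"]
h=cv2.HoughCircles(cv2.medianBlur(g,5)[:260],cv2.HOUGH_GRADIENT,1,50,param1=80,param2=18,minRadius=30,maxRadius=42)
print("tool",e.round(1))
for x,y,r in ([] if h is None else h[0]):
    w=px2w(c,[(x,y)],23)[0]; print(x,y,r,"w",w[:2].round(1),"rel",(w-e)[:2].round(1))
E
python3 trk.py
```

```text
tool [ 586.7 -260.8   18.5]
263.5 179.5 35.5 w [ 587.9 -224.3] rel [ 1.2 36.5]
10.5 100.5 38.3 w [ 441.3 -177.7] rel [-145.4   83.1]
100.5 7.5 37.8 w [ 500.8 -130.9] rel [-85.9 129.9]
```

```bash
python3 -m creep '[{"x":-0.02,"y":0.35,"z":0,"rx":0,"ry":0,"rz":0},{"x":-0.03,"y":0.35,"z":0,"rx":0,"ry":0,"rz":0},{"x":-0.04,"y":0.35,"z":0,"rx":0,"ry":0,"rz":0},{"x":-0.04,"y":0.35,"z":0,"rx":0,"ry":0,"rz":0},{"x":-0.04,"y":0.35,"z":0,"rx":0,"ry":0,"rz":0},{"x":0,"y":0.1,"z":0,"rx":0,"ry":0,"rz":0}]' |head -2; python3 trk.py
```

```text
clock: 3.65
eef_pos: [579.3, -184.9, 18.2]
tool [ 579.5 -185.2   18.3]
270.5 182.5 34.4 w [ 584.8 -151. ] rel [ 5.2 34.2]
126.5 144.5 35.5 w [ 501.5 -128.7] rel [-78.   56.4]
10.5 230.5 37.9 w [ 417.4 -183.1] rel [-162.2    2. ]
```

```bash
python3 -m creep '[{"x":0,"y":-0.3,"z":0,"rx":0,"ry":0,"rz":0},{"x":0.3,"y":0,"z":0,"rx":0,"ry":0,"rz":0.6},{"x":0,"y":0,"z":0,"rx":0,"ry":0,"rz":0.5},{"x":-0.02,"y":0.3,"z":0,"rx":0,"ry":0,"rz":0},{"x":-0.05,"y":0.35,"z":0,"rx":0,"ry":0,"rz":0},{"x":-0.05,"y":0.35,"z":0,"rx":0,"ry":0,"rz":0},{"x":-0.05,"y":0.35,"z":0,"rx":0,"ry":0,"rz":0},{"x":-0.05,"y":0.35,"z":0,"rx":0,"ry":0,"rz":0},{"x":-0.05,"y":0.35,"z":0,"rx":0,"ry":0,"rz":0},{"x":0,"y":0.1,"z":0,"rx":0,"ry":0,"rz":0}]' |head -2; python3 trk.py
```

```text
clock: 4.7
eef_pos: [580.4, -111.0, 18.3]
tool [ 580.7 -111.2   18.4]
262.5 183.5 34.1 w [576.2 -77.7] rel [-4.5 33.5]
```

```bash
python3 -m creep '[{"x":-0.05,"y":0.35,"z":0,"rx":0,"ry":0,"rz":0},{"x":-0.05,"y":0.35,"z":0,"rx":0,"ry":0,"rz":0},{"x":-0.05,"y":0.35,"z":0,"rx":0,"ry":0,"rz":0},{"x":-0.05,"y":0.35,"z":0,"rx":0,"ry":0,"rz":0},{"x":-0.04,"y":0.3,"z":0,"rx":0,"ry":0,"rz":0}]' |head -2; python3 trk.py
```

```text
clock: 5.25
eef_pos: [571.0, -43.8, 18.4]
tool [570.5 -42.1  18.2]
262.5 184.5 34.6 w [567.  -11.1] rel [-3.5 31. ]
```

```bash
python3 -m creep '[{"x":-0.05,"y":0.33,"z":0,"rx":0,"ry":0,"rz":0},{"x":-0.05,"y":0.33,"z":0,"rx":0,"ry":0,"rz":0},{"x":-0.05,"y":0.33,"z":0,"rx":0,"ry":0,"rz":0},{"x":-0.05,"y":0.33,"z":0,"rx":0,"ry":0,"rz":0},{"x":-0.04,"y":0.33,"z":0,"rx":0,"ry":0,"rz":0},{"x":0,"y":0.05,"z":0,"rx":0,"ry":0,"rz":0}]' ; python3 trk.py
```

```text
clock: 5.9
eef_pos: [561.3, 24.6, 18.3]
eef_rot: [[-0.155, 0.988, -0.001], [0.988, 0.155, 0.0], [0.0, -0.001, -1.0]]
wrist_force: [-0.1, 0.8, -0.1]
finger_gap: 0.004
gripper_force: 0.0
tool [561.6  24.1  18.4]
262.5 184.5 34.4 w [557.2  57.2] rel [-4.3 33.1]
```

```bash
python3 -m creep '[{"x":0,"y":-1,"z":0,"rx":0,"ry":0,"rz":0},{"x":0,"y":-0.5,"z":1,"rx":0,"ry":0,"rz":0},{"x":-0.4,"y":-1,"z":0.5,"rx":0,"ry":0,"rz":0},{"x":-0.4,"y":-1,"z":0,"rx":0,"ry":0,"rz":-0.35},{"x":-0.4,"y":-1,"z":0,"rx":0,"ry":0,"rz":0},{"x":-0.16,"y":-0.5,"z":0,"rx":0,"ry":0,"rz":0},{"x":0,"y":-0.05,"z":0,"rx":0,"ry":0,"rz":0},{"x":0,"y":0,"z":-0.8,"rx":0,"ry":0,"rz":0},{"x":0,"y":0,"z":-0.5,"rx":0,"ry":0,"rz":0},{"x":0,"y":0,"z":-0.2,"rx":0,"ry":0,"rz":0},{"x":0,"y":0,"z":0,"rx":0,"ry":0,"rz":0}]' ; python3 trk.py
```

```text
clock: 7.05
eef_pos: [506.6, -178.1, 17.1]
eef_rot: [[-0.106, 0.994, -0.003], [0.994, 0.106, 0.002], [0.002, -0.002, -1.0]]
wrist_force: [0.4, 0.2, -0.6]
finger_gap: 0.002
gripper_force: 0.0
tool [ 507.6 -178.6   18.3]
259.5 154.5 36.9 w [ 500.5 -127.8] rel [-7.1 50.8]
128.5 217.5 34.3 w [ 425.  -174.3] rel [-82.6   4.3]
```

```bash
python3 -m creep '[{"x":-0.07,"y":0.3,"z":0,"rx":0,"ry":0,"rz":0},{"x":-0.04,"y":0.3,"z":0,"rx":0,"ry":0,"rz":0},{"x":-0.04,"y":0.35,"z":0,"rx":0,"ry":0,"rz":0},{"x":-0.04,"y":0.35,"z":0,"rx":0,"ry":0,"rz":0},{"x":-0.04,"y":0.35,"z":0,"rx":0,"ry":0,"rz":0},{"x":-0.04,"y":0.35,"z":0,"rx":0,"ry":0,"rz":0},{"x":-0.04,"y":0.35,"z":0,"rx":0,"ry":0,"rz":0}]' |head -2; python3 trk.py
```

```text
clock: 7.8
eef_pos: [494.8, -83.8, 18.5]
tool [494.  -81.9  18.2]
263.5 183.5 34.4 w [492.9 -50.4] rel [-1.1 31.5]
407.5 1.5 36.6 w [557.8  55.8] rel [ 63.8 137.7]
```

```bash
python3 -m creep '[{"x":0,"y":0.35,"z":0,"rx":0,"ry":0,"rz":0},{"x":0,"y":0.35,"z":0,"rx":0,"ry":0,"rz":0},{"x":-0.02,"y":0.35,"z":0,"rx":0,"ry":0,"rz":0},{"x":-0.03,"y":0.35,"z":0,"rx":0,"ry":0,"rz":0},{"x":-0.03,"y":0.35,"z":0,"rx":0,"ry":0,"rz":0}]' |head -2; python3 trk.py
```

```text
clock: 8.35
eef_pos: [491.7, -14.0, 18.4]
tool [491.  -12.2  18.2]
259.5 178.5 34.4 w [487.1  22.1] rel [-3.9 34.4]
391.5 131.5 38.1 w [559.1  57.5] rel [68.1 69.7]
```

Well centred. I'll finish A, then move to B.

```bash
python3 -m creep '[{"x":-0.04,"y":0.35,"z":0,"rx":0,"ry":0,"rz":0},{"x":-0.04,"y":0.35,"z":0,"rx":0,"ry":0,"rz":0},{"x":0,"y":0.15,"z":0,"rx":0,"ry":0,"rz":0},{"x":0,"y":0,"z":0,"rx":0,"ry":0,"rz":0}]' |head -2; python3 trk.py
python3 -m creep '[{"x":0,"y":-1,"z":0,"rx":0,"ry":0,"rz":0},{"x":0,"y":-0.5,"z":1,"rx":0,"ry":0,"rz":0},{"x":-0.3,"y":-1,"z":0.5,"rx":0,"ry":0,"rz":0},{"x":-0.4,"y":-1,"z":0,"rx":0,"ry":0,"rz":-0.35},{"x":-0.4,"y":-1,"z":0,"rx":0,"ry":0,"rz":0},{"x":-0.3,"y":-1,"z":0,"rx":0,"ry":0,"rz":0},{"x":-0.1,"y":-0.7,"z":0,"rx":0,"ry":0,"rz":0},{"x":0,"y":0,"z":-0.3,"rx":0,"ry":0,"rz":0},{"x":0,"y":0,"z":0,"rx":0,"ry":0,"rz":0}]' |head -3; python3 trk.py
```

```text
clock: 8.8
eef_pos: [488.5, 19.7, 18.4]
tool [488.7  19.2  18.5]
262.5 183.5 35.5 w [485.9  53.1] rel [-2.8 33.9]
378.5 187.5 41.4 w [555.   58.1] rel [66.3 38.9]
clock: 9.75
eef_pos: [427.1, -228.7, 64.8]
eef_rot: [[-0.054, 0.999, -0.003], [0.999, 0.054, 0.003], [0.003, -0.003, -1.0]]
tool [ 427.4 -228.    65.1]
```

```bash
python3 -m creep '[{"x":0,"y":0,"z":-0.8,"rx":0,"ry":0,"rz":0},{"x":0,"y":0,"z":-0.37,"rx":0,"ry":0,"rz":0},{"x":0,"y":0.2,"z":0,"rx":0,"ry":0,"rz":0},{"x":0,"y":0,"z":0,"rx":0,"ry":0,"rz":0}]' |head -2; python3 trk.py
```

```text
clock: 10.2
eef_pos: [428.3, -218.9, 19.4]
tool [ 429.1 -220.    20.1]
257.5 168.5 34.1 w [ 423.9 -176.9] rel [-5.2 43. ]
```

Shifting x by −3 mm and pushing.

```bash
python3 -m creep '[{"x":-0.08,"y":0.1,"z":-0.05,"rx":0,"ry":0,"rz":0},{"x":-0.02,"y":0.3,"z":0,"rx":0,"ry":0,"rz":0},{"x":-0.02,"y":0.35,"z":0,"rx":0,"ry":0,"rz":0},{"x":-0.02,"y":0.35,"z":0,"rx":0,"ry":0,"rz":0},{"x":-0.02,"y":0.35,"z":0,"rx":0,"ry":0,"rz":0},{"x":-0.02,"y":0.35,"z":0,"rx":0,"ry":0,"rz":0},{"x":-0.02,"y":0.35,"z":0,"rx":0,"ry":0,"rz":0}]' |head -2; python3 trk.py
```

```text
clock: 10.95
eef_pos: [420.5, -133.8, 17.7]
tool [ 419.6 -131.9   17.3]
262.5 185.5 34.7 w [ 419.6 -101.5] rel [-0.  30.4]
```

```bash
python3 -m creep '[{"x":0,"y":0.35,"z":0,"rx":0,"ry":0,"rz":0},{"x":0,"y":0.35,"z":0,"rx":0,"ry":0,"rz":0},{"x":-0.01,"y":0.35,"z":0,"rx":0,"ry":0,"rz":0},{"x":-0.01,"y":0.35,"z":0,"rx":0,"ry":0,"rz":0},{"x":-0.01,"y":0.35,"z":0,"rx":0,"ry":0,"rz":0},{"x":0,"y":0.1,"z":0,"rx":0,"ry":0,"rz":0}]' |head -2; python3 trk.py
```

```text
clock: 11.6
eef_pos: [418.9, -59.6, 17.5]
tool [419.  -59.7  17.5]
263.5 184.5 34.7 w [418.5 -26.6] rel [-0.5 33.2]
403.5 46.5 41.4 w [488.9  53.9] rel [ 69.9 113.7]
496.5 62.5 35.7 w [544.  51.] rel [125.  110.7]
```

```bash
python3 -m creep '[{"x":0,"y":0.35,"z":0,"rx":0,"ry":0,"rz":0},{"x":0,"y":0.35,"z":0,"rx":0,"ry":0,"rz":0},{"x":-0.01,"y":0.35,"z":0,"rx":0,"ry":0,"rz":0},{"x":-0.01,"y":0.35,"z":0,"rx":0,"ry":0,"rz":0},{"x":-0.01,"y":0.35,"z":0,"rx":0,"ry":0,"rz":0},{"x":0,"y":0.2,"z":0,"rx":0,"ry":0,"rz":0},{"x":0,"y":0,"z":0,"rx":0,"ry":0,"rz":0}]' |head -2; python3 trk.py
python3 -m creep '[{"x":0,"y":-1,"z":0,"rx":0,"ry":0,"rz":0},{"x":0,"y":-0.5,"z":1,"rx":0,"ry":0,"rz":0},{"x":0,"y":-1,"z":1,"rx":0,"ry":0,"rz":0},{"x":0,"y":-1,"z":1,"rx":0,"ry":0,"rz":0},{"x":0,"y":-1,"z":1,"rx":0,"ry":0,"rz":0},{"x":0,"y":-1,"z":0,"rx":0,"ry":0,"rz":0},{"x":0,"y":-1,"z":0,"rx":0,"ry":0,"rz":0},{"x":0,"y":0,"z":0,"rx":0,"ry":0,"rz":0}]' |head -2
python3 - <<'E'
from h import *
c=cap("top");i=c["img"][110:310,130:370];cv2.imwrite("pics/top9.png",cv2.resize(i,None,fx=3,fy=3,interpolation=cv2.INTER_CUBIC))
E
```

```text
clock: 12.35
eef_pos: [418.3, 17.2, 17.6]
tool [418.4  16.8  17.7]
264.5 182.5 34.6 w [418.4  51.4] rel [ 0.  34.7]
477.5 186.5 39.2 w [548.1  56.7] rel [129.7  39.9]
383.5 188.5 37.9 w [489.3  52. ] rel [70.9 35.2]
clock: 13.2
eef_pos: [418.3, -234.7, 164.7]
```

View pics/top9.png

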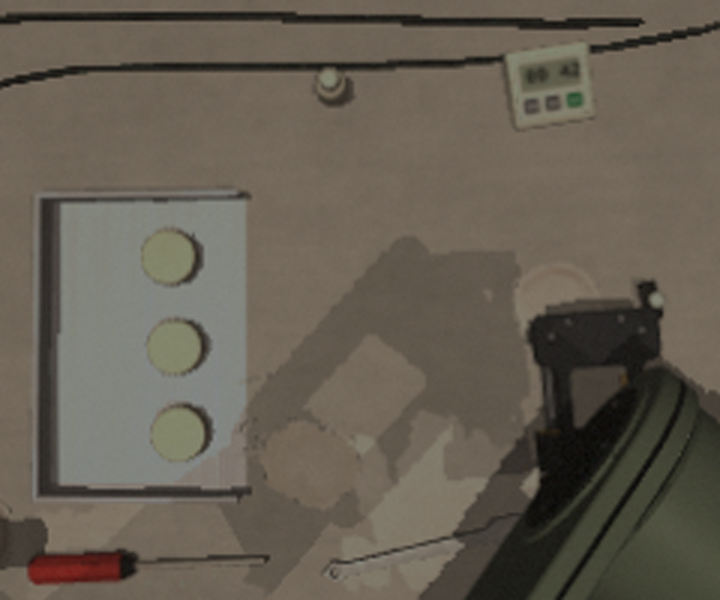

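The crop shows all three caps flat inside the tray, at (169,256), (176,346) and (180,432), well past the lip at column 247. The bottle, clamp and timer are where they started.

```bash
python3 -c "
from plant import env
print(env.finish_job())"
```

```text
the job is handed in; nothing more can be done
None
```

All three caps were swept into the tray and look flat on its floor in the last picture, with the bottle, clamp and timer where they stood; the job is handed in, but no verdict was returned.

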